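# Roll the pipe roller to its mark

## Task

The heavy black planter is to be run along the plywood board on two rollers. With fingertips on the top of the terracotta-coloured drain pipe, roll it along the board until it rests centred over the yellow line and parallel to it, staying there when you let go. Only roll it from on top, in as many strokes as you like: never shove it from low on its side, grasp it or lift it, and leave the grey pipe and everything else where they are.

Things in the scene. Friction and masses are not known exactly. Their poses are not given: they have to be found in the camera images.
- pipe_center (a point): centre of the terracotta-coloured pipe to be rolled: plain cylinder, 110 mm diameter, 200 mm long, 0.3 to 0.6 kg, lying on the board (crown 110 mm above the board's top, 128 mm above the bench). x along its axis; y, z turn as it rolls. It rolls without slip, its top going twice as fast as its axis, and coasts a little. Starts parallel to the yellow line, 85 to 185 mm to either side
- mark: the yellow line painted across the board, 250 mm long, 10 mm wide, flat; origin at its middle on the board's top. x runs along the line, y is the direction across it in which the pipe has to roll (either way), z is up
- board: fixed, level plywood board, 260 mm (its x) by 680 mm (its y) by 18 mm thick; origin at the centre of its underside, on the bench. The pipes roll along its y. A big black planter, 201 mm high, stands on the bench some 70 mm or more beyond the end of negative y
- grey_pipe_center (a point): centre of the second, grey pipe, same size, which already lies in its place across the board near one end, at least 185 mm (axis to axis) from the line and from the terracotta-coloured pipe; it is loose and must stay where it is
- chock_top (a point): middle of the top of a loose wooden block, 70 x 35 x 25 mm, lying on the board near the other end; stays where it is
- pot_a: loose terracotta pot, 98 mm wide, 92 mm high, upright; origin at the centre of its underside
- pot_b: loose blue pot, 98 mm wide, 92 mm high, upright; origin at the centre of its underside
- feed: loose green bottle, 70 mm wide, 190 mm high, upright; origin at the centre of its underside
- seed_jar: loose amber jar, 72 mm wide, 100 mm high, upright; origin at the centre of its underside
- trowel: loose trowel, about 300 mm long, lying on the bench; x runs from handle to blade, origin under its neck
Mind the look-alikes: they are no part of the job. Leave any blue or pink look-alike of the part that bears pipe_center alone.

How it is judged:
By the outcome, as a careful person would: the job done as asked, in the order asked, and still so for the second after the job is handed in, with the robot touching nothing.
It also fails if it takes over 64 s, if anything falls off the work surface, if the arm or the gripper's body presses on something with over 40 N, if the wrist force passes 120 N, or if a joint passes its speed limit or range.

## Robot

A 6-joint arm with a two-finger parallel gripper is mounted at the origin on the work surface. World frame = base frame: x ahead of the robot, y to its left, z up, the work surface at z = 0. Lengths are in m, angles in rad, forces in N, time in s.
With the tool pointing down it reaches from about 0.3 to 0.875 m from the base axis. Payload 6.4 kg.
Tool frame: the origin (TCP) lies at the very end of the fingers, on their centre line; the grasp point (between the pads) lies ctrl.pinch_z behind it (ctrl.pinch_z is the distance from the TCP to the grasp point, in m); y points along the fingers, z is the direction in which the jaws open and shut, and the axes are right-handed (so a half turn about y gives the same grasp; the last joint's range is limited). The gripper opens to 85 mm and grips with 20 to 120 N. Pads are 22 mm wide; open, the fingers measure 114 mm over their backs; the gripper's body (76 mm by 85 mm) begins 54 mm behind the grasp point. The pads swing forward as they close: fully open they stand 13 mm farther back than shut.
Start: joints at [1.105, 0.181, 1.607, -0, 1.354, -0.206], TCP at [0.148, 0.556, 0.231] pointing down, gripper open.
Joint ranges: [-2.99, 2.99], [-0.89, 2.07], [0.3, 2.58], [-1.14, 4.28], [0, 2.63], [-3.12, 3.12]. Speed limits (rad/s): [2.57, 2.57, 3.01, 3.14, 3.14, 3.14].

## Interface

Orientations are given as a unit quaternion [w, x, y, z].
In Python, from bench import ctrl gives the robot as it stands.
- The arm moves only by the shell command python3 -m pendant 'ROWS'. ROWS is JSON, one flat list of numbers, 7 for each row, row after row: the shift along the world's x, y, z in m, then the turn, a rotation vector about the world's x, y, z in degrees, then the finger opening in m, from 0 to 0.0854. In form: [tx, ty, tz, rx, ry, rz, hand, tx, ty, tz, rx, ry, rz, hand, ...]. A call has 1 to 12 rows; each row shifts and turns the commanded pose from where the row before left it; what a row does not reach is not made up. A row lasts 1/8 s, in which the tool goes at most 62.5 mm and 10.7 degrees, less where a joint would pass 70% of its speed; a pose out of reach is approached as far as the arm can. A call with a gripper value outside its range is refused whole. The fingers move at their own pace and stop on an object; the grip force is fixed at half the most. Time passes only in rows, so rows that do not move let the fingers close. It gives the time, the measured TCP pose, the force and the opening at its end, in the units of the state.
- ctrl.get_obs(): the state, without advancing time (a new reading comes with each control period).
- ctrl.camera(name): name is "side" or "top" or "wrist"; returns the picture (384x512x3 uint8, red, green, blue); there is no depth.
- ctrl.camera_info(name): a dict with "fx", "fy", "cx", "cy" (pixels), "origin" and "rotation" of the camera in the world; the wrist camera has in their place "tool_from_camera" (4x4, takes a point from camera to tool coordinates, whose origin is the TCP and whose axes are the tool frame's). Camera axes: x right, y down, z forward; pixel columns grow to the right and rows downward; lengths in m; the calibration is good to about 2 mm. A picture is of the moment at which its call begins: read the wrist's pose just before it. camera_info takes no time and is no camera call.
- ctrl.hand_in(): hands the job in, once; it reports no verdict.
Trained networks look in the newest picture that a camera, given by its name, has taken for a name from the list of things; names that differ only in an ending like _2 or _b are one class to them, and where a whole thing is asked for, a point or a joint stands for the part that bears it (a point fixed in the world has none). Each returns a list of dicts, best first, with "score" (0 to 1); they miss things now and then, are a little off and sometimes report something else, mostly with a low value. They report only what shows in the picture. A call takes as long as a camera call. They do not tell look-alikes from the thing itself.
- ctrl.silhouettes(target, camera): "mask" (384x512 bool, what is visible of it) and "bbox" ([left, top, right, bottom] in pixels, round what is visible of it).
The state is a dict: "time_s": time; "q": joint angles; "dq": joint speeds; "joint_efforts": joint torques, N m; "eef_pos": TCP position; "eef_rot": TCP orientation; "wrist_force": force on the tool from outside, world axes, zero at the start; "torque": the same for the moment, N m; "opening": opening from 0.0 (shut) to 1.0 (fully open).
Only numpy, scipy, OpenCV 4.12 (cv2) and the standard library are available. Lean on these libraries where they do the work, as an engineer would, in place of code of your own. Each camera call takes 0.05 s, during which the arm holds its last target.

## Working session

There is one attempt and no reset: what is moved stays moved. The work goes in short steps, Python scripts to look and compute and a shell command to move; the robot and the scene stay as the last step left them, time stands still between calls to the robot, and variables do not carry over. Pictures are saved under pics/ and viewed, and the job is handed in when it is done.

```bash
mkdir -p pics; ls; python3 - <<'E'
from bench import ctrl
import cv2
o=ctrl.get_obs()
print(o['time_s'],o['eef_pos'],o['eef_rot'],o['opening'],o['wrist_force'])
for n in ['side','top','wrist']:
    im=ctrl.camera(n); cv2.imwrite(f'pics/{n}0.png',im[:,:,::-1])
    print(n,ctrl.camera_info(n))
print(ctrl.pinch_z)
E
```

```text
pics
0.0 [0.14743213 0.55520118 0.23037533] [-0.70055154  0.70174619 -0.09180729  0.09138522] 1.000537608183388 [ 0.29131893 -0.14027827  0.05538163]
side {'fx': 494.8086098002796, 'fy': 494.8086098002796, 'cx': 255.99705584929353, 'cy': 199.2452122550826, 'origin': array([-0.02758867, -0.73577566,  1.30890294]), 'rotation': array([-0.31241761,  0.90091964, -0.28592998,  0.09477912])}
top {'fx': 439.00210350565385, 'fy': 439.00210350565385, 'cx': 256.759727617214, 'cy': 193.0159219437247, 'origin': array([0.34687298, 0.05899119, 1.74460644]), 'rotation': array([ 0.03534124, -0.70231353,  0.71008704, -0.03582044])}
wrist {'fx': 292.69591293260686, 'fy': 292.69591293260686, 'cx': 252.3228217067672, 'cy': 192.67382302205866, 'tool_from_camera': array([[-1.77627230e-03,  9.51914160e-01,  3.06359719e-01,
        -7.72177039e-02],
       [-6.12518895e-04, -3.06361181e-01,  9.51915149e-01,
        -1.42001660e-01],
       [ 9.99998235e-01,  1.50320940e-03,  1.12724629e-03,
         1.56119674e-03],
       [ 0.00000000e+00,  0.00000000e+00,  0.00000000e+00,
         1.00000000e+00]])}
0.0187
```

View pics/side0.png

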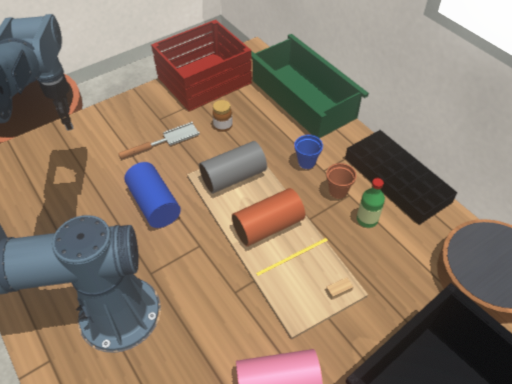

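View pics/top0.png

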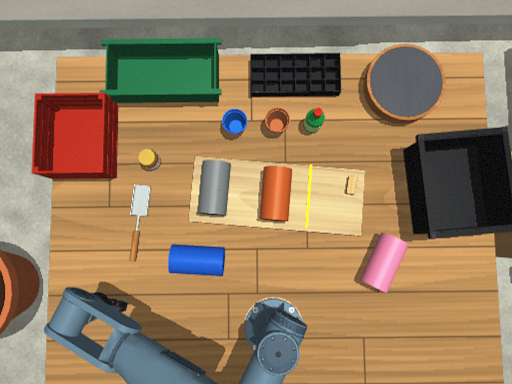

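View pics/wrist0.png

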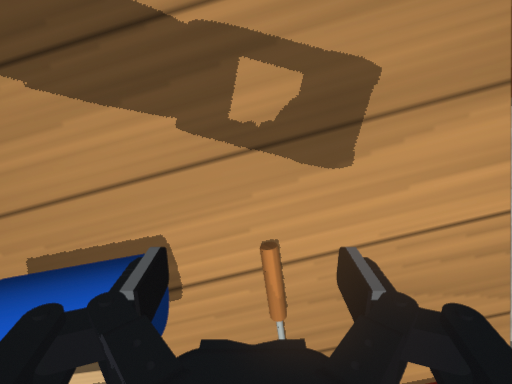

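The top view shows the terracotta pipe at (276,194), the yellow line at (309,196), the grey pipe at (215,187) and the chock at (352,185). The look-alikes are blue at (197,260) and pink at (385,263). Only the orange-red pipe lying on the board between the grey pipe and the line fits the description. I'll measure it next and confirm in a crop.

```bash
cat > h.py <<'E'
import numpy as np, cv2
from bench import ctrl
from scipy.spatial.transform import Rotation as R
from scipy.optimize import least_squares, minimize
def cam(n):
    i=ctrl.camera_info(n); r=i['rotation']
    return i, np.array(i['origin']), R.from_quat([r[1],r[2],r[3],r[0]]).as_matrix()
def proj(n,P):
    i,o,M=cam(n); c=(np.atleast_2d(P)-o)@M
    return np.c_[i['fx']*c[:,0]/c[:,2]+i['cx'], i['fy']*c[:,1]/c[:,2]+i['cy']]
def unproj(n,uv,z):
    i,o,M=cam(n); uv=np.atleast_2d(uv).astype(float)
    d=np.c_[(uv[:,0]-i['cx'])/i['fx'],(uv[:,1]-i['cy'])/i['fy'],np.ones(len(uv))]@M.T
    return o+d*((z-o[2])/d[:,2])[:,None]
def cylpts(x,y,z,yaw,r=.055,L=.2):
    t=np.linspace(0,2*np.pi,60); a=np.array([np.cos(yaw),np.sin(yaw),0]); b=np.array([-a[1],a[0],0])
    c=np.array([x,y,z])
    ring=r*(np.cos(t)[:,None]*b+np.sin(t)[:,None]*np.array([0,0,1]))
    return np.r_[c+ring+a*L/2,c+ring-a*L/2]
def rend(n,P,s=4):
    h=cv2.convexHull((proj(n,P)*s+ (s-1)/2).astype(np.float32))
    m=np.zeros((384*s,512*s),np.uint8); cv2.fillPoly(m,[np.round(h).astype(np.int32)],255)
    return cv2.resize(m,(512,384),interpolation=cv2.INTER_AREA)/255.
def fitpipe(masks,p0,fz=None):
    def f(p):
        z=p[2] if fz is None else fz
        return sum(np.abs(rend(n,cylpts(p[0],p[1],z,p[3]))-m).sum() for n,m in masks.items())
    p0=np.array(p0,float)
    S=np.array([p0]+[p0+d for d in np.diag([.01,.01,.01,.05])])
    r=minimize(f,p0,method='Nelder-Mead',options=dict(initial_simplex=S,xatol=1e-5,fatol=.2,maxiter=250))
    return r.x,r.fun
def yellow(n,im,z=.018):
    hsv=cv2.cvtColor(im,cv2.COLOR_RGB2HSV)
    m=cv2.inRange(hsv,(25,150,150),(33,255,255))
    k,l,s,c=cv2.connectedComponentsWithStats(m)
    j=1+np.argmax(s[1:,4]); v,u=np.nonzero(l==j)
    P=unproj(n,np.c_[u,v],z)[:,:2]; c=P.mean(0)
    w,V=np.linalg.eigh(np.cov(P.T)); a=V[:,1]*np.sign(V[0,1])
    t=(P-c)@a
    return c+a*(t.max()+t.min())/2, np.degrees(np.arctan2(a[1],a[0])), np.ptp(t), len(u)
E
python3 - <<'E'
from h import *
ims={n:ctrl.camera(n) for n in ['top','side']}
mk={}
for n in ims:
    print(n,'yellow',yellow(n,ims[n]))
    for k in ['pipe_center','mark','grey_pipe_center','chock_top','board']:
        for s in ctrl.silhouettes(k,n)[:4]:
            m=s['mask']; v,u=np.nonzero(m)
            col=ims[n][m].mean(0).astype(int)
            print(n,k,round(s['score'],2),s['bbox'],m.sum(),col)
            if k=='pipe_center' and col[0]>col[2]+60 and col[0]>col[1]*1.8 and n not in mk and col[2]<100: mk[n]=m.astype(float)
u=unproj('top',[[276,194]],.07)[0]
p0=[u[0],u[1],.073,0]
print(p0)
p,f=fitpipe(mk,p0);print('both',p,f)
for n in mk:
    p1,f=fitpipe({n:mk[n]},p,.073);print(n,p1,f)
np.save('mk.npy',p)
im=ims['top'][130:260,160:400,::-1].copy(); cv2.imwrite('pics/crop.png',cv2.resize(im,None,fx=3.3,fy=3.3,interpolation=cv2.INTER_CUBIC))
E
```

```text
top yellow (array([ 0.51022896, -0.14597865]), np.float64(-5.422019230291018), np.float64(0.25106430974377636), 166)
top pipe_center 0.79 [360.3, 235.0, 408.4, 295.1] 1625 [223 138 170]
top pipe_center 0.71 [171.0, 246.3, 228.2, 275.9] 1576 [ 39  94 200]
top pipe_center 0.63 [257.0, 166.7, 289.7, 221.7] 1541 [197  99  52]
top mark 0.68 [302.5, 164.5, 311.5, 226.1] 82 [251 249  48]
top grey_pipe_center 0.96 [197.6, 160.9, 230.5, 218.4] 1554 [127 132 130]
top chock_top 0.56 [345.9, 177.0, 356.2, 194.8] 173 [217 183 120]
top board 0.63 [192.1, 158.0, 363.0, 233.5] 7588 [231 204 146]
top board 0.33 [346.6, 177.1, 356.0, 195.7] 165 [219 185 121]
side yellow (array([nan, nan]), np.float64(nan), np.float64(nan), 1)
side pipe_center 0.92 [231.9, 347.7, 321.0, 384.0] 2489 [231 154 181]
side pipe_center 0.83 [125.9, 161.0, 180.7, 227.9] 2223 [ 67  86 161]
side pipe_center 0.8 [230.1, 187.2, 304.6, 247.3] 2534 [174 101  71]
side grey_pipe_center 0.57 [199.8, 139.3, 266.8, 191.9] 2132 [121 119 115]
side chock_top 0.62 [324.4, 277.1, 353.9, 298.3] 363 [203 170 125]
side board 0.87 [190.3, 171.4, 364.8, 336.5] 10397 [213 185 144]
[np.float64(0.5114336832052634), np.float64(-0.016783578295634503), 0.073, 0]
both [ 0.51194544 -0.01356444  0.06611437 -0.10804388] 55.94117647058824
top [ 0.51115093 -0.01378522  0.06815557 -0.09950854] 58.83921568627451h.py:38: RuntimeWarning: Degrees of freedom <= 0 for slice
  w,V=np.linalg.eigh(np.cov(P.T)); a=V[:,1]*np.sign(V[0,1])
  c *= np.true_divide(1, fact)
  c *= np.true_divide(1, fact)
```

View pics/crop.png

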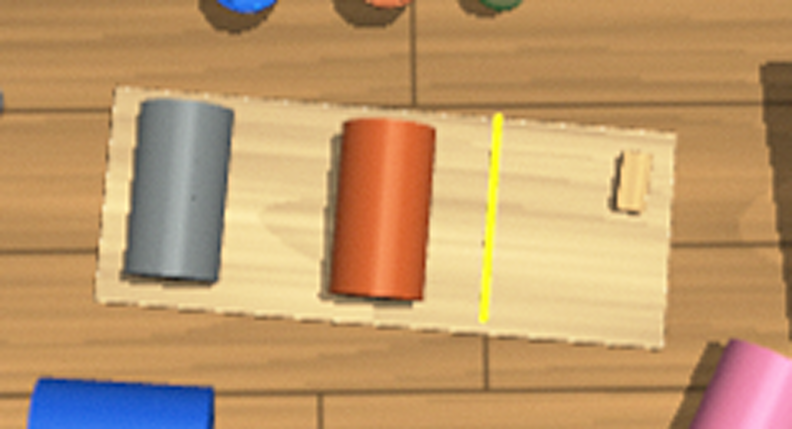

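The crop confirms it: terracotta pipe in the middle, parallel to the yellow line, with the grey pipe to its left and the chock to the right. I'll refine using the side view too.

```bash
cat >> h.py <<'E'
def yellow(n,im,z=.018):
    hsv=cv2.cvtColor(im,cv2.COLOR_RGB2HSV)
    m=cv2.inRange(hsv,(24,140,120),(36,255,255)); m=cv2.morphologyEx(m,cv2.MORPH_CLOSE,np.ones((3,3)))
    k,l,s,c=cv2.connectedComponentsWithStats(m)
    j=1+np.argmax(s[1:,4]); v,u=np.nonzero(l==j)
    if len(u)<20: return None
    P=unproj(n,np.c_[u,v],z)[:,:2]; c=P.mean(0)
    w,V=np.linalg.eigh(np.cov(P.T)); a=V[:,1]*np.sign(V[0,1])
    t=(P-c)@a
    return c+a*(t.max()+t.min())/2, np.degrees(np.arctan2(a[1],a[0])), np.ptp(t), len(u)
def terr(n,im,near):
    # pipe by network, selected nearest to predicted pixel
    q=proj(n,near)[0]; best=None
    for s in ctrl.silhouettes('pipe_center',n):
        v,u=np.nonzero(s['mask']); d=np.hypot(u.mean()-q[0],v.mean()-q[1])
        if best is None or d<best[0]: best=(d,s['mask'].astype(float),s['score'])
    return best
E
python3 - <<'E'
from h import *
ims={n:ctrl.camera(n) for n in ['top','side']}
mk={}
for n in ims:
    print(n,'yellow',yellow(n,ims[n]))
    b=terr(n,ims[n],[.511,-.014,.073]); print(b[0],b[2],b[1].sum()); mk[n]=b[1]
p,f=fitpipe(mk,[.511,-.014,.07,-.1]);print('both',p,f)
for n in mk:
    p1,f=fitpipe({n:mk[n]},p,.073);print(n,p1,f)
for k,c,z in [('chock_top','top',.043),('grey_pipe_center','top',.073)]:
    s=ctrl.silhouettes(k,c)[0]; v,u=np.nonzero(s['mask']); print(k,unproj(c,[[u.mean(),v.mean()]],z))
print(ctrl.get_obs()['time_s'])
q=ctrl.get_obs()['eef_rot'];print(R.from_quat([q[1],q[2],q[3],q[0]]).as_matrix().round(3))
E
```

```text
top yellow (array([ 0.51022308, -0.14608406]), np.float64(-5.583634885175774), np.float64(0.25106826023639206), 177)
103.07969473436128 0.72 1625.0
side yellow (array([ 0.50975076, -0.14424187]), np.float64(-5.405718900592701), np.float64(0.24773914420334023), 158)
0.33929183183266437 0.61 2551.0
both [ 0.51164096 -0.01184359  0.07213269 -0.08894205] 3265.9725490196074
top [ 0.51158021 -0.00202759  0.0723137  -0.08769585] 3202.235294117647
side [ 0.5112851  -0.01286691  0.07876385 -0.0954086 ] 59.199999999999996
chock_top [[ 0.54346686 -0.31113355  0.043     ]]
grey_pipe_center [[0.53625091 0.22078597 0.073     ]]
1.05
[[ 0.966  0.     0.257]
 [-0.257 -0.     0.966]
 [ 0.    -1.    -0.   ]]
```

```bash
python3 -m pendant '[0.0304,-0.0462,0,0,0,-6.7,0.085, 0.0304,-0.0462,0,0,0,-6.7,0.085, 0.0304,-0.0462,0,0,0,-6.7,0.085, 0.0304,-0.0462,0,0,0,-6.7,0.085, 0.0304,-0.0462,0,0,0,-6.7,0.085, 0.0304,-0.0462,0,0,0,-6.7,0.085, 0.0304,-0.0462,0,0,0,-6.7,0.085, 0.0304,-0.0462,0,0,0,-6.7,0.085, 0.0304,-0.0462,0,0,0,-6.7,0.085, 0.0304,-0.0462,0,0,0,-6.7,0.085, 0.0304,-0.0462,0,0,0,-6.7,0.085, 0.0304,-0.0462,0,0,0,-6.7,0.085]'
cat > st.py <<'E'
from h import *
def st(p=(.5112,-.0133)):
    o=ctrl.get_obs();q=o['eef_rot'];M=R.from_quat([q[1],q[2],q[3],q[0]]).as_matrix()
    print('t',o['time_s'],'pos',np.round(o['eef_pos'],4),'F',np.round(o['wrist_force'],2),'yaw z',np.degrees(np.arctan2(M[1,2],M[0,2])).round(2),'down',M[:,1].round(3),'open',round(o['opening'],3))
    b=np.array([.0958,.9954]);print('rel to pipe along b',((o['eef_pos'][:2]-p)@b).round(4),'along axis',((o['eef_pos'][:2]-p)@[.9954,-.0958]).round(4))
if __name__=='__main__': st()
E
python3 st.py
```

```text
time_s: 2.55
eef_pos: [0.5134, -0.0004, 0.2315]
eef_rot: [-0.476, 0.475, -0.523, 0.524]
wrist_force: [1.2, -0.0, -0.2]
opening: 1.001
t 2.55 pos [ 5.134e-01 -4.000e-04  2.315e-01] F [ 1.18 -0.05 -0.15] yaw z -5.53 down [ 0.001  0.    -1.   ] open 1.001
rel to pipe along b 0.013 along axis 0.001
```

```bash
python3 -m pendant '[0,0,-0.045,0,0,0,0.085, 0,0,-0.04,0,0,0,0.085, 0,0,-0.01,0,0,0,0.085, 0,0,0,0,0,0,0.085]'
python3 - <<'E'
from st import *
st()
cv2.imwrite('pics/w1.png',ctrl.camera('wrist')[:,:,::-1]); cv2.imwrite('pics/s1.png',cv2.resize(ctrl.camera('side')[100:300,130:400,::-1],None,fx=2.8,fy=2.8))
E
```

```text
time_s: 3.05
eef_pos: [0.5126, 0.0014, 0.1365]
eef_rot: [0.476, -0.477, 0.523, -0.522]
wrist_force: [0.1, 0.8, -0.1]
opening: 0.994
t 3.05 pos [0.5126 0.0014 0.1365] F [ 0.14  0.78 -0.13] yaw z -5.27 down [-0.  0. -1.] open 0.994
rel to pipe along b 0.0148 along axis -0.0001
```

View pics/w1.png

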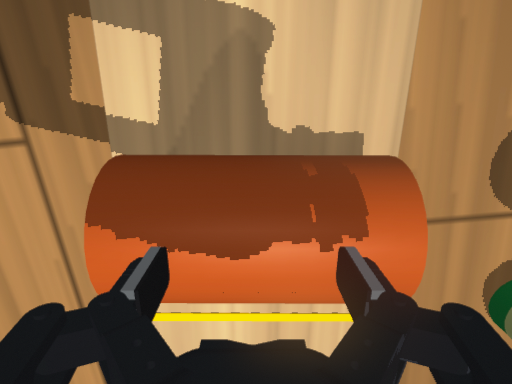

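View pics/s1.png

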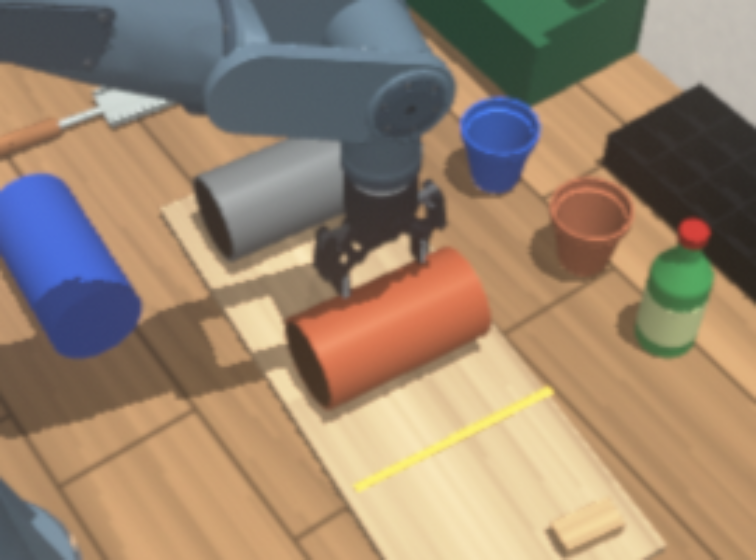

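The fingers, at columns 165 and 340, sit over the pipe (85–427) with its axis straight across the image. The yellow line shows ahead at row 317. Going down until I feel contact.

```bash
python3 -m pendant '[0,0,-0.004,0,0,0,0.085, 0,0,-0.003,0,0,0,0.085, 0,0,-0.002,0,0,0,0.085]'; python3 -m pendant '[0,0,-0.002,0,0,0,0.085, 0,0,-0.002,0,0,0,0.085]'
```

```text
time_s: 3.52
eef_pos: [0.5125, 0.0014, 0.1274]
eef_rot: [-0.477, 0.476, -0.522, 0.523]
wrist_force: [0.1, 0.3, -0.0]
opening: 0.993
time_s: 3.78
eef_pos: [0.5125, 0.0013, 0.1231]
eef_rot: [0.476, -0.476, 0.523, -0.523]
wrist_force: [-0.1, 0.5, -0.1]
opening: 0.998
```

```bash
python3 -m pendant '[0,0,-0.003,0,0,0,0.085, 0,0,-0.002,0,0,0,0.085]'; python3 -m pendant '[0,0,-0.002,0,0,0,0.085]';python3 -m pendant '[0,0,-0.001,0,0,0,0.085]'
```

```text
time_s: 4.03
eef_pos: [0.5124, 0.0014, 0.118]
eef_rot: [0.476, -0.476, 0.523, -0.522]
wrist_force: [-0.3, 0.5, 0.1]
opening: 1.002
time_s: 4.15
eef_pos: [0.5125, 0.0013, 0.1161]
eef_rot: [0.476, -0.476, 0.523, -0.522]
wrist_force: [-0.2, 0.3, -0.3]
opening: 0.998
time_s: 4.28
eef_pos: [0.5124, 0.0013, 0.1151]
eef_rot: [0.476, -0.476, 0.523, -0.522]
wrist_force: [0.4, 0.4, 0.4]
opening: 0.994
```

```bash
for i in 1 ; do python3 -m pendant '[0,0,-0.001,0,0,0,0.085]' | egrep 'pos|force'; done; python3 -m pendant '[0,0,-0.001,0,0,0,0.085]'| egrep 'pos|force'; python3 st.py
```

```text
eef_pos: [0.5126, 0.0013, 0.1143]
wrist_force: [-0.6, -0.1, 3.9]
eef_pos: [0.5127, 0.0013, 0.1141]
wrist_force: [-4.1, 1.3, 11.6]
t 4.525 pos [0.5127 0.0013 0.1141] F [-4.07  1.3  11.63] yaw z -5.28 down [ 0. -0. -1.] open 0.997
rel to pipe along b 0.0147 along axis 0.0001
```

```bash
python3 -m pendant '[-0.0004,-0.004,0,0,0,0,0.085, -0.0008,-0.008,0,0,0,0,0.085, -0.0008,-0.008,0,0,0,0,0.085, -0.0004,-0.004,0,0,0,0,0.085,0,0,0,0,0,0,0.085]'; python3 - <<'E'
from st import *
st()
cv2.imwrite('pics/w2.png',ctrl.camera('wrist')[:,:,::-1])
E
```

```text
time_s: 5.15
eef_pos: [0.5103, -0.0232, 0.1148]
eef_rot: [-0.476, 0.476, -0.522, 0.523]
wrist_force: [-6.1, 0.5, 13.1]
opening: 0.996
t 5.15 pos [ 0.5103 -0.0232  0.1148] F [-6.06  0.48 13.07] yaw z -5.29 down [ 0.    -0.001 -1.   ] open 0.996
rel to pipe along b -0.01 along axis 0.0001
```

View pics/w2.png

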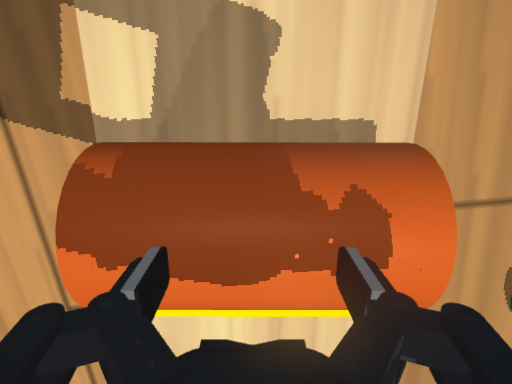

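```bash
cat >> h.py <<'E'
_cam=cam
def cam(n):
    if n!='wrist': return _cam(n)
    i=ctrl.camera_info(n); o=ctrl.get_obs(); q=o['eef_rot']
    M=R.from_quat([q[1],q[2],q[3],q[0]]).as_matrix(); T=np.array(i['tool_from_camera'])
    return i, np.array(o['eef_pos'])+M@T[:3,3], M@T[:3,:3]
def fitw(im,p0):
    """wrist fit: across-position and yaw, z fixed .073; fingers ignored"""
    hsv=cv2.cvtColor(im,cv2.COLOR_RGB2HSV)
    m=((hsv[...,0]<12)|(hsv[...,0]>175))&(hsv[...,1]>150)&(hsv[...,2]>60)
    ig=(hsv[...,1]<90)&(hsv[...,2]<140)
    ig=cv2.dilate(ig.astype(np.uint8),np.ones((5,5)))>0
    ig[300:]=True if False else ig[300:]
    i,o,M=cam('wrist')
    def rw(P,s=2):
        c=(P-o)@M; uv=np.c_[i['fx']*c[:,0]/c[:,2]+i['cx'],i['fy']*c[:,1]/c[:,2]+i['cy']]
        h=cv2.convexHull((uv*s+.5).astype(np.float32)); k=np.zeros((384*s,512*s),np.uint8)
        cv2.fillPoly(k,[np.round(h).astype(np.int32)],255); return cv2.resize(k,(512,384),interpolation=cv2.INTER_AREA)/255.
    f=lambda p:(np.abs(rw(cylpts(p[0],p[1],.073,p[2]))-m)*(~ig)).sum()
    p0=np.array(p0,float); S=np.array([p0]+[p0+d for d in np.diag([.01,.015,.05])])
    r=minimize(f,p0,method='Nelder-Mead',options=dict(initial_simplex=S,xatol=1e-5,fatol=.2,maxiter=200)); return r.x,r.fun
E
python3 - <<'E'
from h import *
im=ctrl.camera('wrist'); p,f=fitw(im,[.51,-.02,-.096]);print(p,f)
b=np.array([.0958,.9954]); L=np.array([.51,-.145])
print('to line',(p[:2]-L)@b, yellow('wrist',im))
ims=ctrl.camera('side'); 
bb=terr('side',ims,[.51,-.025,.073]);print(bb[0],bb[2]); print(fitpipe({'side':bb[1]},[*p[:2],.073,p[2]],.073))
E
```

```text
[ 0.51319721 -0.0252296  -0.09348018] 2340.6196078431376
to line 0.11952575177782196 (array([ 0.50077704, -0.14454332]), np.float64(-5.196885443019873), np.float64(0.1942367199113902), 1363)
1.3534236809340605 0.74
(array([ 0.51061378, -0.02709783,  0.08530663, -0.10129637]), np.float64(224.73333333333332))
```

Rolling works: the axis moved about 12 mm for 24 mm of tip. I'll finish the stroke, then lift.

```bash
python3 -m pendant '[-0.0004,-0.004,0,0,0,0,0.085, -0.0008,-0.008,0,0,0,0,0.085, -0.001,-0.01,0,0,0,0,0.085, -0.0008,-0.008,0,0,0,0,0.085, -0.0004,-0.004,0,0,0,0,0.085,0,0,0,0,0,0,0.085]'; python3 st.py; python3 -m pendant '[0,0,0.008,0,0,0,0.085,0,0,0.012,0,0,0,0.085,0,0,0,0,0,0,0.085]'; python3 - <<'E'
from h import *
im=ctrl.camera('wrist'); p,f=fitw(im,[.51,-.043,-.096]);print(p,f)
b=np.array([.0958,.9954]); L=np.array([.51,-.145])
print('to line',(p[:2]-L)@b, yellow('wrist',im))
im=ctrl.camera('wrist'); p,f=fitw(im,[.51,-.043,-.096]);print(p,f)
E
```

```text
time_s: 6.1
eef_pos: [0.507, -0.0574, 0.1144]
eef_rot: [-0.476, 0.476, -0.522, 0.523]
wrist_force: [-2.4, -1.3, 7.2]
opening: 0.993
t 6.1 pos [ 0.507  -0.0574  0.1144] F [-2.4  -1.28  7.18] yaw z -5.3 down [ 0.001 -0.001 -1.   ] open 0.993
rel to pipe along b -0.0443 along axis 0.0001
time_s: 6.48
eef_pos: [0.5077, -0.0569, 0.1347]
eef_rot: [-0.477, 0.476, -0.522, 0.523]
wrist_force: [0.1, -0.3, 1.1]
opening: 0.997
[ 0.51141841 -0.04186887 -0.08963626] 1352.4823529411763
to line 0.10279260731742401 (array([ 0.50124965, -0.14422158]), np.float64(-5.223847336176905), np.float64(0.16950988351670346), 1171)
[ 0.51162118 -0.04194019 -0.09170384] 1389.835294117647
```

```bash
python3 -m pendant '[0.0014,0.015,0,0,0,0,0.085,0.0014,0.015,0,0,0,0,0.085,0,0,-0.012,0,0,0,0.085,0,0,-0.006,0,0,0,0.085,0,0,-0.002,0,0,0,0.085,0,0,0,0,0,0,0.085]'; python3 -m pendant '[-0.0004,-0.004,0,0,0,0,0.085, -0.0008,-0.008,0,0,0,0,0.085, -0.0012,-0.012,0,0,0,0,0.085, -0.0012,-0.012,0,0,0,0,0.085, -0.0012,-0.012,0,0,0,0,0.085, -0.0008,-0.008,0,0,0,0,0.085, -0.0004,-0.004,0,0,0,0,0.085,0,0,0,0,0,0,0.085]'; python3 -m pendant '[0,0,0.008,0,0,0,0.085,0,0,0.012,0,0,0,0.085,0,0,0,0,0,0,0.085]'; cat > ck.py <<'E'
from st import *
import sys
def ck(y):
    im=ctrl.camera('wrist'); p,f=fitw(im,[.51,y,-.096]); y=yellow('wrist',im)
    b=np.array([.0958,.9954]); L=np.array([.51,-.145])
    print('pipe',p.round(4),f.round(),'to line',((p[:2]-L)@b).round(4),'line',y)
    st(p[:2]); return im
if __name__=='__main__': ck(float(sys.argv[1]))
E
python3 ck.py -.072
```

```text
time_s: 7.32
eef_pos: [0.509, -0.0268, 0.1138]
eef_rot: [0.476, -0.477, 0.523, -0.522]
wrist_force: [-6.8, 0.8, 12.3]
opening: 0.994
time_s: 8.32
eef_pos: [0.5032, -0.0878, 0.1142]
eef_rot: [-0.476, 0.477, -0.523, 0.523]
wrist_force: [-7.2, 0.0, 13.5]
opening: 0.998
time_s: 8.7
eef_pos: [0.5044, -0.0871, 0.1344]
eef_rot: [-0.477, 0.476, -0.522, 0.523]
wrist_force: [-0.6, -0.9, -0.2]
opening: 0.996Traceback (most recent call last):
  File "ck.py", line 8, in <module>
    if __name__=='__main__': ck(float(sys.argv[1]))
                             ~~^^^^^^^^^^^^^^^^^^^^
  File "ck.py", line 4, in ck
    im=ctrl.camera('wrist'); p,f=fitw(im,[.51,y,-.096]); y=yellow('wrist',im)
                                                           ~~~~~~^^^^^^^^^^^^
  File "h.py", line 45, in yellow
    j=1+np.argmax(s[1:,4]); v,u=np.nonzero(l==j)
        ~~~~~~~~~^^^^^^^^^
    return _wrapfunc(a, 'argmax', axis=axis, out=out, **kwds)
    return bound(*args, **kwds)
ValueError: attempt to get argmax of an empty sequence
```

```bash
sed -i 's/; y=yellow(.wrist.,im)//; s/,.line.,y)/)/' ck.py; python3 ck.py -.072
```

```text
pipe [ 0.5086 -0.0729 -0.095 ] 1285.0 to line 0.0716
t 8.8 pos [ 0.5036 -0.0867  0.1333] F [-0.27  0.62 -0.07] yaw z -5.28 down [ 0. -0. -1.] open 0.996
rel to pipe along b -0.0142 along axis -0.0037
```

```bash
python3 -m pendant '[0.0014,0.015,0,0,0,0,0.085,0.0014,0.015,0,0,0,0,0.085,0,0,-0.012,0,0,0,0.085,0,0,-0.006,0,0,0,0.085,0,0,-0.0015,0,0,0,0.085,0,0,0,0,0,0,0.085]'; python3 -m pendant '[-0.0004,-0.004,0,0,0,0,0.085, -0.0008,-0.008,0,0,0,0,0.085, -0.0012,-0.012,0,0,0,0,0.085, -0.0012,-0.012,0,0,0,0,0.085, -0.0012,-0.012,0,0,0,0,0.085, -0.0008,-0.008,0,0,0,0,0.085, -0.0004,-0.004,0,0,0,0,0.085,0,0,0,0,0,0,0.085]'; python3 -m pendant '[0,0,0.008,0,0,0,0.085,0,0,0.012,0,0,0,0.085,0,0,0,0,0,0,0.085]'; python3 ck.py -.102
```

```text
time_s: 9.55
eef_pos: [0.5058, -0.0568, 0.1138]
eef_rot: [0.476, -0.477, 0.523, -0.522]
wrist_force: [-3.3, 1.0, 5.7]
opening: 0.996
time_s: 10.55
eef_pos: [0.5, -0.1178, 0.1144]
eef_rot: [-0.476, 0.477, -0.523, 0.523]
wrist_force: [-4.6, 0.4, 9.5]
opening: 0.998
time_s: 10.92
eef_pos: [0.5012, -0.1171, 0.135]
eef_rot: [-0.477, 0.476, -0.522, 0.523]
wrist_force: [0.4, -1.0, 0.2]
opening: 0.996
pipe [ 0.5064 -0.1034 -0.0905] 1392.0 to line 0.0411
t 10.975 pos [ 0.5008 -0.1169  0.1344] F [ 0.31 -0.68  0.78] yaw z -5.28 down [ 0.001 -0.001 -1.   ] open 0.996
rel to pipe along b -0.014 along axis -0.0043
```

```bash
python3 -m pendant '[0.0014,0.015,0,0,0,0,0.085,0.0014,0.015,0,0,0,0,0.085,0,0,-0.012,0,0,0,0.085,0,0,-0.006,0,0,0,0.085,0,0,-0.002,0,0,0,0.085,0,0,0,0,0,0,0.085]'; python3 -m pendant '[-0.0004,-0.004,0,0,0,0,0.085, -0.0008,-0.008,0,0,0,0,0.085, -0.0012,-0.012,0,0,0,0,0.085, -0.0012,-0.012,0,0,0,0,0.085, -0.0012,-0.012,0,0,0,0,0.085, -0.0008,-0.008,0,0,0,0,0.085, -0.0004,-0.004,0,0,0,0,0.085,0,0,0,0,0,0,0.085]'; python3 -m pendant '[0,0,0.008,0,0,0,0.085,0,0,0.012,0,0,0,0.085,0,0,0,0,0,0,0.085]'; python3 ck.py -.132
```

```text
time_s: 11.72
eef_pos: [0.5026, -0.0869, 0.1137]
eef_rot: [0.476, -0.477, 0.523, -0.522]
wrist_force: [-3.9, 1.1, 4.5]
opening: 0.996
time_s: 12.72
eef_pos: [0.4968, -0.1479, 0.1146]
eef_rot: [-0.476, 0.477, -0.523, 0.523]
wrist_force: [-4.5, -0.2, 10.0]
opening: 0.999
time_s: 13.1
eef_pos: [0.498, -0.1472, 0.1351]
eef_rot: [-0.477, 0.476, -0.522, 0.523]
wrist_force: [0.2, 0.2, -0.2]
opening: 0.994
pipe [ 0.5022 -0.1348 -0.0941] 1387.0 to line 0.0094
t 13.15 pos [ 0.4976 -0.1469  0.1345] F [ 0.25 -0.08  0.2 ] yaw z -5.28 down [ 0.001 -0.001 -1.   ] open 0.992
rel to pipe along b -0.0125 along axis -0.0034
```

```bash
python3 -m pendant '[0,0,0.05,0,0,0,0.085,0,0,0.05,0,0,0,0.085,-0.02,0.05,0,0,0,0,0.085,-0.02,0.055,0,0,0,0,0.085,-0.02,0.055,0,0,0,0,0.085,-0.02,0.055,0,0,0,0,0.085,-0.02,0.055,0,0,0,0,0.085,-0.02,0.05,0,0,0,0,0.085,0,0,0,0,0,0,0.085]'; cat > meas.py <<'E'
from h import *
import sys
y0=float(sys.argv[1]); tag=sys.argv[2]
b=np.array([.0958,.9954]); L=np.array([.51,-.145]); a=np.array([.9954,-.0958])
ims={n:ctrl.camera(n) for n in ['top','side']}; mk={}
for n in ims:
    ctrl.camera(n)
    r=terr(n,ims[n],[.502,y0,.073]); 
    if r is None or r[0]>15: print(n,'missed',r and r[0]); continue
    mk[n]=r[1]; p,f=fitpipe({n:r[1]},[.502,y0,.073,-.096],.073); print(n,'pipe',p[[0,1]].round(4),'yaw',np.degrees(p[3]).round(2),f.round(),'across',((p[:2]-L)@b).round(4))
    hsv=cv2.cvtColor(ims[n],cv2.COLOR_RGB2HSV); m=cv2.inRange(hsv,(24,140,120),(36,255,255))
    v,u=np.nonzero(m); P=unproj(n,np.c_[u,v],.018)[:,:2]
    t=(P-L)@a; s=(P-L)@b; k=abs(s)<.02
    for nm,kk in (('near',k&(t<0)),('far',k&(t>0))):
        if kk.sum(): print('  line',nm,kk.sum(),'t',t[kk].min().round(3),t[kk].max().round(3),'s',s[kk].mean().round(4))
if len(mk)==2: 
    p,f=fitpipe(mk,[.502,y0,.073,-.096]); print('both',p.round(4),f.round(),'across',((p[:2]-L)@b).round(4))
c={'top':(160,240,240,380),'side':(180,310,210,390)}
for n in c:
    r=c[n]; cv2.imwrite(f'pics/{n}{tag}.png',cv2.resize(ims[n][r[0]:r[1],r[2]:r[3],::-1],None,fx=4.4,fy=4.4,interpolation=cv2.INTER_CUBIC))
E
python3 meas.py -.135 a
```

```text
time_s: 14.28
eef_pos: [0.3752, 0.1762, 0.2335]
eef_rot: [0.478, -0.478, 0.521, -0.521]
wrist_force: [0.3, -0.8, -1.7]
opening: 0.992
top pipe [ 0.4999 -0.1359] yaw -5.88 105.0 across 0.0081
  line near 10 t -0.125 -0.113 s -0.0013
  line far 14 t 0.109 0.126 s -0.001
side missed 123.79834507657334
```

View pics/topa.png

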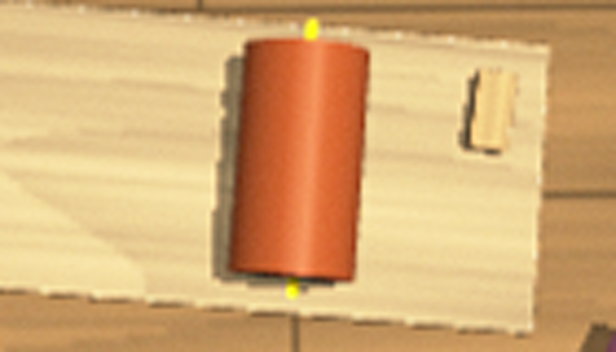

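View pics/sidea.png

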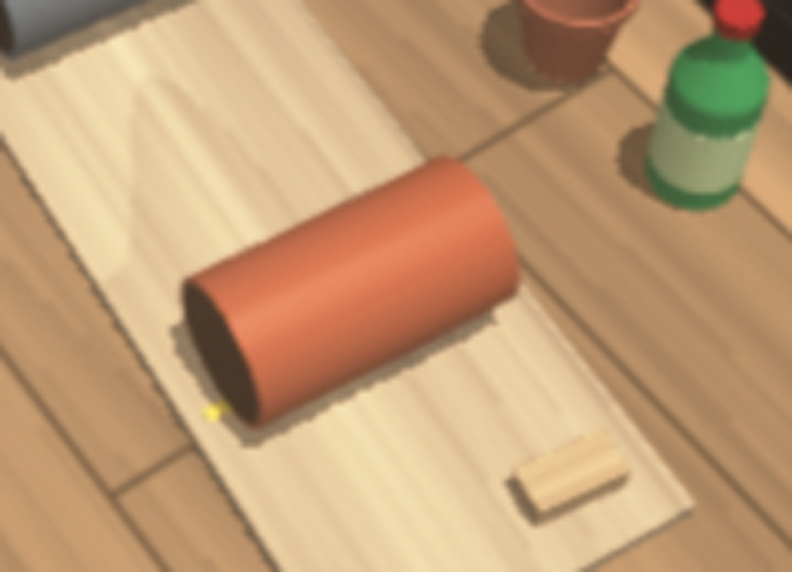

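```bash
cat >> h.py <<'E'
def cmask(n,im,near):
    hsv=cv2.cvtColor(im,cv2.COLOR_RGB2HSV)
    m=((hsv[...,0]<11)|(hsv[...,0]>175))&(hsv[...,1]>120)&(hsv[...,2]>60)
    k,l=cv2.connectedComponents(m.astype(np.uint8),connectivity=4); u,v=proj(n,near)[0].round().astype(int)
    return (l==l[v,u]).astype(float)
E
cat > m2.py <<'E'
from h import *
import sys
y0=float(sys.argv[1])
b=np.array([.0958,.9954]); L=np.array([.51,-.145])
mk={}
for n in ['top','side']:
    im=ctrl.camera(n); m=cmask(n,im,[.502,y0,.128]); mk[n]=m
    p,f=fitpipe({n:m},[.502,y0,.073,-.096],.073); print(n,m.sum(),p[[0,1]].round(4),np.degrees(p[3]).round(2),f.round(),((p[:2]-L)@b).round(4))
p,f=fitpipe(mk,[.502,y0,.073,-.096]); print('both',p.round(4),f.round(),'across',((p[:2]-L)@b).round(4))
E
python3 m2.py -.136
```

```text
top 186097.0 [0.6147 0.0379] -18.65 184499.0 0.1921
side 2402.0 [ 0.5019 -0.136 ] -5.5 362.0 0.0082
both [ 0.5916 -0.0489 -0.1002 -0.1042] 185059.0 across 0.1034
```

```bash
sed -i 's/hsv\[...,0\]<11)/hsv[...,0]<14)/' h.py; python3 - <<'E'
from h import *
im=ctrl.camera('top'); u,v=proj('top',[.5,-.136,.128])[0].round().astype(int); print(u,v,im[v,u],cv2.cvtColor(im,cv2.COLOR_RGB2HSV)[v,u-8:u+9])
E
python3 m2.py -.136
```

```text
309 195 [240 139  82] [[  9 202 191]
 [  9 193 203]
 [  9 195 207]
 [  9 198 210]
 [  9 189 220]
 [ 10 181 226]
 [ 10 177 233]
 [ 10 172 236]
 [ 11 168 240]
 [ 11 155 246]
 [ 11 163 243]
 [ 10 177 235]
 [  9 185 228]
 [ 10 194 224]
 [ 10 199 220]
 [ 10 194 219]
 [  9 198 213]]
top 1545.0 [ 0.5017 -0.1368] -5.4 54.0 0.0073
side 2495.0 [ 0.5055 -0.1353] -5.37 272.0 0.0092
both [ 0.5022 -0.1368  0.0751 -0.0877] 350.0 across 0.0074
```

About 8.5 mm remains (top 8.5, side 8.4, wrist about 9), and the yaw matches the line. Returning for a short final stroke of about 17 mm at the tip.

```bash
python3 -m pendant '[0.021,-0.051,0,0,0,0,0.085,0.021,-0.051,0,0,0,0,0.085,0.021,-0.051,0,0,0,0,0.085,0.021,-0.051,0,0,0,0,0.085,0.021,-0.051,0,0,0,0,0.085,0.021,-0.051,0,0,0,0,0.085,0,0,-0.05,0,0,0,0.085,0,0,-0.045,0,0,0,0.085,0,0,0,0,0,0,0.085]'; python3 ck.py -.135
```

```text
time_s: 15.95
eef_pos: [0.5002, -0.1317, 0.1353]
eef_rot: [0.475, -0.477, 0.526, -0.52]
wrist_force: [0.4, -0.2, -0.2]
opening: 0.994
pipe [ 0.5054 -0.1364 -0.0899] 1509.0 to line 0.0081
t 16.0 pos [ 0.5021 -0.1324  0.138 ] F [ 0.79 -0.09  1.4 ] yaw z -5.31 down [-0.003  0.002 -1.   ] open 0.998
rel to pipe along b 0.0037 along axis -0.0036
```

```bash
python3 -m pendant '[0,0,-0.011,0,0,0,0.085,0,0,-0.006,0,0,0,0.085,0,0,-0.002,0,0,0,0.085,0,0,0,0,0,0,0.085]';python3 -m pendant '[0,0,-0.001,0,0,0,0.085]'|egrep 'pos|force'
```

```text
time_s: 16.5
eef_pos: [0.5032, -0.1327, 0.1201]
eef_rot: [-0.477, 0.476, -0.522, 0.523]
wrist_force: [0.1, -0.4, 1.0]
opening: 1.0
eef_pos: [0.5034, -0.1328, 0.1192]
wrist_force: [-0.4, -0.5, -0.5]
```

```bash
python3 -m pendant '[0,0,-0.003,0,0,0,0.085]'|egrep 'pos|force'; python3 -m pendant '[0,0,-0.002,0,0,0,0.085]'|egrep 'pos|force';python3 -m pendant '[0,0,-0.0005,0,0,0,0.085,0,0,0,0,0,0,0.085]'|egrep 'pos|force'
```

```text
eef_pos: [0.5034, -0.1328, 0.116]
wrist_force: [-0.1, 0.1, -1.6]
eef_pos: [0.5033, -0.133, 0.1148]
wrist_force: [-7.5, 1.5, 19.5]
eef_pos: [0.5032, -0.1332, 0.1148]
wrist_force: [-5.7, 1.8, 12.9]
```

```bash
python3 -m pendant '[-0.0003,-0.003,0,0,0,0,0.085,-0.0005,-0.005,0,0,0,0,0.085,-0.0005,-0.005,0,0,0,0,0.085,-0.0003,-0.003,0,0,0,0,0.085,-0.0001,-0.001,0,0,0,0,0.085,0,0,0,0,0,0,0.085,0,0,0,0,0,0,0.085]'; python3 -m pendant '[0,0,0.004,0,0,0,0.085,0,0,0.016,0,0,0,0.085,0,0,0.04,0,0,0,0.085,0,0,0.05,0,0,0,0.085,-0.02,0.05,0,0,0,0,0.085,-0.02,0.055,0,0,0,0,0.085,-0.02,0.055,0,0,0,0,0.085,-0.02,0.055,0,0,0,0,0.085,-0.02,0.055,0,0,0,0,0.085,-0.02,0.05,0,0,0,0,0.085,0,0,0,0,0,0,0.085]'; python3 m2.py -.1445; python3 meas.py -.1445 b
```

```text
time_s: 18.0
eef_pos: [0.5016, -0.1503, 0.1148]
eef_rot: [-0.476, 0.477, -0.522, 0.523]
wrist_force: [-5.3, 0.7, 12.1]
opening: 0.994
time_s: 19.38
eef_pos: [0.3799, 0.1732, 0.2241]
eef_rot: [0.478, -0.478, 0.521, -0.521]
wrist_force: [-0.8, -0.4, -0.8]
opening: 0.995
top 1549.0 [ 0.5007 -0.1455] -5.39 53.0 -0.0014
side 2509.0 [ 0.5056 -0.1442] -5.44 279.0 0.0004
both [ 0.502  -0.1451  0.0744 -0.0999] 353.0 across -0.0008
top pipe [ 0.4982 -0.1453] yaw -5.58 54.0 across -0.0014
  line near 10 t -0.125 -0.113 s -0.0013
  line far 13 t 0.109 0.126 s -0.0005
side pipe [ 0.4987 -0.1434] yaw -6.01 69.0 across 0.0005
  line near 3 t -0.123 -0.12 s 0.0007
both [ 0.4976 -0.1446  0.0745 -0.0953] 128.0 across -0.0008
```

View pics/topb.png

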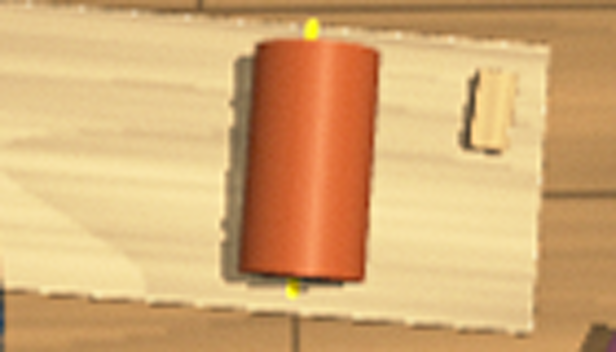

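View pics/sideb.png

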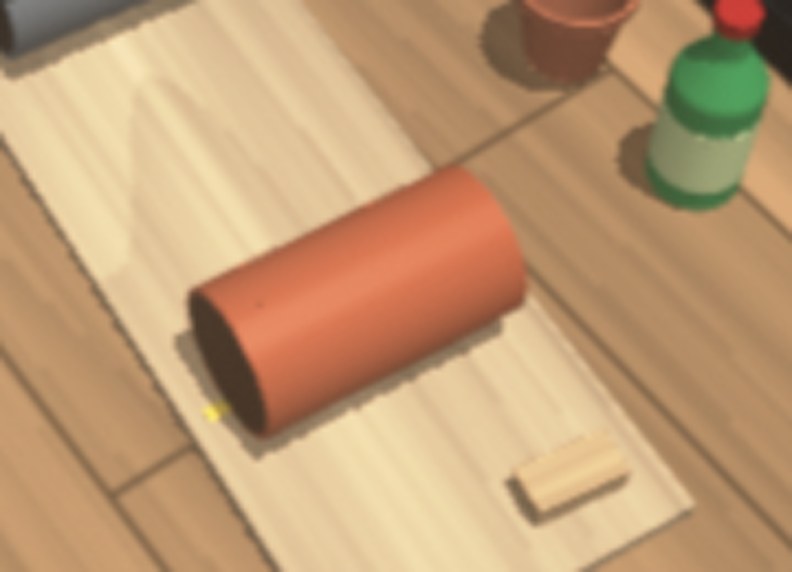

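Measured against the line in each view, the pipe is within 0.5 mm of centre, and its yaw is about −5.4° against −5.5° for the line. One last look at the whole scene to check stillness and the neighbours.

```bash
python3 -m pendant '[0,0,0,0,0,0,0.085,0,0,0,0,0,0,0.085,0,0,0,0,0,0,0.085,0,0,0,0,0,0,0.085]'|head -1; python3 m2.py -.1445; python3 - <<'E'
from h import *
a=cv2.imread('pics/top0.png')[:,:,::-1]; im=ctrl.camera('top'); cv2.imwrite('pics/top_end.png',im[:,:,::-1])
for k,z in [('chock_top',.043),('grey_pipe_center',.073)]:
    s=ctrl.silhouettes(k,'top')
    if s: v,u=np.nonzero(s[0]['mask']); print(k,unproj('top',[[u.mean(),v.mean()]],z).round(4))
E
```

```text
time_s: 20.27
top 1547.0 [ 0.5006 -0.1456] -5.23 55.0 -0.0015
side 2509.0 [ 0.506  -0.1445] -5.44 278.0 0.0002
both [ 0.502  -0.1448  0.0739 -0.0925] 353.0 across -0.0006
chock_top [[ 0.5431 -0.3097  0.043 ]]
grey_pipe_center [[0.5477 0.2223 0.073 ]]
```

View pics/top_end.png

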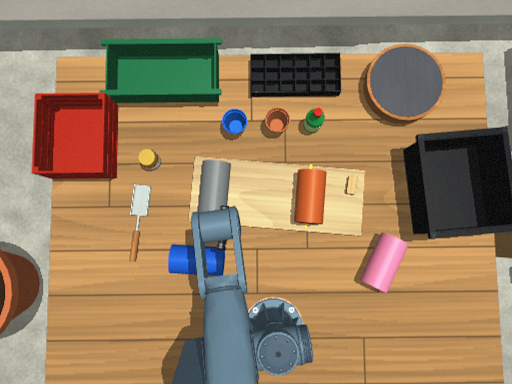

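The terracotta pipe sits over the line at (310,196). The grey pipe at (215,185, partly hidden by the arm), the chock at (352,185) and everything else look as they did at the start.

```bash
python3 - <<'E'
from bench import ctrl
print(ctrl.hand_in(), ctrl.get_obs()['time_s'])
E
```

```text
the job is handed in; nothing more can be done
the job is handed in; nothing more can be done
```

The terracotta pipe now rests over the yellow line and parallel to it, and I've handed the job in. I rolled it there in five strokes with the open fingertips on its crown, pressing about 5–20 N, and lifted clear after each stroke. It took about 20 s of the 64 s.

- **Position:** the pipe's axis is within about 0.5 mm of the line in both the top and side views, measured against the line in each. The two views differ by about 1.7 mm in absolute position, which is within the calibration error.
- **Angle:** the final fits give −5.2° to −5.4° against −5.4° to −5.6° for the line. An earlier network-mask fit in the side view gave −6.0°, the one reading that disagreed.
- **At rest:** the pipe held its place to within measurement noise about 0.9 s after I let go.
- **Along its length:** rolling along the board left the pipe about 10 mm off the line's middle, because it started about that far off lengthwise.
- **Everything else:** the chock measured within about 1.5 mm of where it started. The arm partly hid the grey pipe in the last picture; what could be measured across the board agreed within about 1.5 mm. I judged the pots, bottle, jar, trowel and look-alikes by eye only, and they looked unmoved.

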